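# Run a finger along the trunking lid to close it

### The job

Close the lid of the L-shaped trunking: starting at the round box, run your fingertips along the row of lid pieces, following the run over the corner fitting to the square box, and press each piece fully home in turn. Do it in one pass, keeping your fingertips touching or within 3 cm of the trunking from the first piece to the last, and press lightly, without ramming or striking it. Do not pull any lid piece up, and leave the loose tools and parts where they lie.

Things in the scene. Friction and masses are not known exactly. Their poses are not given: they have to be found in the camera images.
- trunk: Plywood training board, 345 x 420 x 10 mm, fixed to the bench, carrying an L-shaped run of white plastic cable trunking 42 mm wide. Origin on the bench surface under the centre of the corner fitting, z up. The long leg runs from the corner along -y (230 mm), the short leg along +x (164 mm).
- corner (a point): Centre of the top of the fixed square corner fitting (64 x 64 mm), 33 mm above the bench, so 2 mm lower than the lid pieces when home.
- long_end (a point): Outer end of the long leg, 230 mm from the corner centre, on the centre line, 33 mm above the bench.
- short_end (a point): Outer end of the short leg, 164 mm from the corner centre, on the centre line, 33 mm above the bench.
- round_box: Round open white junction box, 68 mm across, 34 mm high, fixed on the board at one end of the run (either end), its top 44 mm above the bench. Origin at the centre of its underside, about 37 mm beyond the end of the trunking.
- square_box: Square open white box, 70 x 70 x 34 mm, fixed on the board at the other end of the run, its top 44 mm above the bench. Origin at the centre of its underside.
- lid1 (a joint): Movement of this lid piece in m: about 0 as found (standing 5 mm proud; starts vary by 1 mm), 0.005 pressed fully home, negative if pulled up. It goes down level wherever it is pressed, resists with about 2.5 N of friction (no spring), stays where it is left, and meets a firm stop when home.
- lid1_top (a point): Outermost lid piece of the long leg, one of five identical white lid pieces, 64 mm long along the run, 42 mm wide, with 2 mm gaps between pieces. The point is the middle of its flat top (flat for 32 mm; the last 16 mm at either end slope down by 5.5 mm). The flat top is 40 mm above the bench as found and 35 mm when the piece is home.
- lid2 (a joint): Movement of this lid piece in m: about 0 as found (standing 5 mm proud; starts vary by 1 mm), 0.005 pressed fully home, negative if pulled up. It goes down level wherever it is pressed, resists with about 2.5 N of friction (no spring), stays where it is left, and meets a firm stop when home.
- lid2_top (a point): Middle lid piece of the long leg, one of five identical white lid pieces, 64 mm long along the run, 42 mm wide, with 2 mm gaps between pieces. The point is the middle of its flat top (flat for 32 mm; the last 16 mm at either end slope down by 5.5 mm). The flat top is 40 mm above the bench as found and 35 mm when the piece is home.
- lid3 (a joint): Movement of this lid piece in m: about 0 as found (standing 5 mm proud; starts vary by 1 mm), 0.005 pressed fully home, negative if pulled up. It goes down level wherever it is pressed, resists with about 2.5 N of friction (no spring), stays where it is left, and meets a firm stop when home.
- lid3_top (a point): Lid piece of the long leg next to the corner, one of five identical white lid pieces, 64 mm long along the run, 42 mm wide, with 2 mm gaps between pieces. The point is the middle of its flat top (flat for 32 mm; the last 16 mm at either end slope down by 5.5 mm). The flat top is 40 mm above the bench as found and 35 mm when the piece is home.
- lid4 (a joint): Movement of this lid piece in m: about 0 as found (standing 5 mm proud; starts vary by 1 mm), 0.005 pressed fully home, negative if pulled up. It goes down level wherever it is pressed, resists with about 2.5 N of friction (no spring), stays where it is left, and meets a firm stop when home.
- lid4_top (a point): Lid piece of the short leg next to the corner, one of five identical white lid pieces, 64 mm long along the run, 42 mm wide, with 2 mm gaps between pieces. The point is the middle of its flat top (flat for 32 mm; the last 16 mm at either end slope down by 5.5 mm). The flat top is 40 mm above the bench as found and 35 mm when the piece is home.
- lid5 (a joint): Movement of this lid piece in m: about 0 as found (standing 5 mm proud; starts vary by 1 mm), 0.005 pressed fully home, negative if pulled up. It goes down level wherever it is pressed, resists with about 2.5 N of friction (no spring), stays where it is left, and meets a firm stop when home.
- lid5_top (a point): Outermost lid piece of the short leg, one of five identical white lid pieces, 64 mm long along the run, 42 mm wide, with 2 mm gaps between pieces. The point is the middle of its flat top (flat for 32 mm; the last 16 mm at either end slope down by 5.5 mm). The flat top is 40 mm above the bench as found and 35 mm when the piece is home.
- screwdriver: Loose screwdriver lying on the board, not part of the job. Origin at its underside.
- tape_measure: Loose tape measure standing on the board, 62 x 34 x 58 mm, not part of the job. Origin at the centre of its underside.
- coupler: Loose white tube coupler standing on the board, 29 mm across, 45 mm high, not part of the job. Origin at the centre of its underside.

How it is judged:
By the outcome, as a careful person would: the job done as asked, in the order asked, and still so for the second after the job is handed in, with the robot touching nothing.
It also fails if it takes over 48 s, if anything falls off the work surface, if the arm or the gripper's body presses on something with over 40 N, if the wrist force passes 120 N, or if a joint passes its speed limit or range.

### The arm

A 6-joint arm with a two-finger parallel gripper is mounted at the origin on the work surface. World frame = base frame: x ahead of the robot, y to its left, z up, the work surface at z = 0. Lengths are in m, angles in rad, forces in N, time in s.
With the tool pointing down it reaches from about 0.375 to 0.925 m from the base axis. Payload 5.7 kg.
Tool frame: the origin (TCP) lies at the very end of the fingers, on their centre line; the grasp point (between the pads) lies arm.grip_point_offset behind it (arm.grip_point_offset is the distance from the TCP to the grasp point, in m); z points along the fingers, y is the direction in which the jaws open and shut (so a half turn about z gives the same grasp; the last joint's range is limited). The gripper opens to 88 mm and grips with 3 to 60 N. Pads are 20 mm wide; open, the fingers measure 115 mm over their backs; the gripper's body (75 mm by 178 mm) begins 61 mm behind the grasp point.
Start: joints at [1.116, 0.359, 1.51, -0, 1.272, -0.115], TCP at [0.2, 0.566, 0.197] pointing down, gripper open.
Joint ranges: [-2.97, 2.97], [-1.01, 2.36], [0.21, 2.38], [-0.96, 4.11], [0.2, 2.71], [-2.98, 2.98]. Speed limits (rad/s): [2.39, 2.39, 3.14, 3.14, 3.14, 3.14].

### API

Orientations are given as a rotation vector (axis times angle).
In Python, from bench import arm, capture, camera_model gives the robot as it stands.
- The arm moves only by the shell command python3 -m creep 'ROWS' [FORCE]. ROWS is a JSON object of lists of equal length, an entry for each row: "gripper": the opening, from 0 (shut) to 1 (fully open); "delta_pos": the shift along the tool's x, y, z in m, a list of three; "turn": the turn about the tool's z in degrees. In form: {"gripper": [gripper, ...], "delta_pos": [[x, y, z], ...], "turn": [turn, ...]}. A call has exactly 8 rows; each row shifts and turns the commanded pose from where the row before left it, along the tool's axes as they then stand; what a row does not reach is not made up. A row lasts 1/10 s, in which the tool goes at most 50 mm and 8.59 degrees, less where a joint would pass 70% of its speed; a pose out of reach is approached as far as the arm can. A call with a gripper value outside its range is refused whole. The fingers move at their own pace and stop on an object; FORCE is the grip in N (left out, the last holds). Time passes only in rows, so rows that do not move let the fingers close, or fill a call up. It gives the time, the measured TCP pose, the force and the opening at its end, in the units of the state.
- arm.read_state(): the state, without advancing time (a new reading comes with each control period).
- capture(name): name is "scene" or "top" or "wrist"; returns the picture (480x640x3 uint8, blue, green, red); there is no depth.
- camera_model(name): a dict with "intrinsics" (3x3 intrinsics, pixels), "rvec" (rotation vector, rad) and "tvec" (3), from world to camera coordinates, as OpenCV has them. Camera axes: x right, y down, z forward; pixel columns grow to the right and rows downward; lengths in m; the calibration is good to about 2 mm. A picture is of the moment at which its call begins: read the wrist's pose just before it. camera_model takes no time and is no camera call; for the wrist camera it gives the pose at the moment of the call.
- arm.finish_job(): hands the job in, once; it reports no verdict.
The state is a dict: "t": time; "joints": joint angles; "dq": joint speeds; "joint_torque": joint torques, N m; "position": TCP position; "tool_rot": TCP orientation; "contact_force": force on the tool from outside, world axes, zero at the start; "wrist_torque": the same for the moment, N m; "width": finger opening in m.
Only numpy, scipy, OpenCV 4.12 (cv2) and the standard library are available. Lean on these libraries where they do the work, as an engineer would, in place of code of your own. Each camera call takes 0.05 s, during which the arm holds its last target. There are 200 camera calls.

## Working session

There is one attempt and no reset: what is moved stays moved. The work goes in short steps, Python scripts to look and compute and a shell command to move; the robot and the scene stay as the last step left them, time stands still between calls to the robot, and variables do not carry over. Pictures are saved under pics/ and viewed, about 8 in all and at most 12, crops included, and the job is handed in when it is done.

```bash
mkdir -p pics; ls; python3 - <<'E'
from bench import arm,capture,camera_model
import cv2
for n in("scene","top"):
    cv2.imwrite(f"pics/{n}0.png",capture(n)); m=camera_model(n); print(n,m)
s=arm.read_state(); print(s, arm.grip_point_offset)
E
```

```text
pics
scene {'intrinsics': array([[485.95387816,   0.        , 318.14569057],
       [  0.        , 485.95387816, 245.75827585],
       [  0.        ,   0.        ,   1.        ]]), 'rvec': array([ 2.02660501,  0.85615983, -0.44616068]), 'tvec': array([-0.42654618, -0.22119496,  1.21961967])}
top {'intrinsics': array([[434.27635065,   0.        , 317.9873647 ],
       [  0.        , 434.27635065, 237.92542824],
       [  0.        ,   0.        ,   1.        ]]), 'rvec': array([ 2.17348442, -2.19218942,  0.09378373]), 'tvec': array([0.00357021, 0.61696102, 0.81821524])}
{'t': 0.1, 'joints': array([ 1.11590608e+00,  3.59452253e-01,  1.51131939e+00,  7.48899112e-06,
        1.27247529e+00, -1.15100154e-01]), 'dq': array([-0.00120749, -0.00131298, -0.00274263, -0.00019398,  0.00131246,
       -0.00106995]), 'joint_torque': array([ 2.75757875e-04, -5.16342938e+01, -2.71409369e+01,  6.74653728e-02,
        2.74866371e-02,  5.02106047e-06]), 'position': array([0.19968843, 0.56510098, 0.19668403]), 'tool_rot': array([-5.31100507e-01, -3.09589489e+00,  2.49017979e-03]), 'contact_force': array([ 0.69083353, -0.47680118, -0.87562078]), 'wrist_torque': array([-0.0048468 ,  0.02732888,  0.03239826]), 'width': 0.0876411143498568} 0.0187
```

View pics/top0.png

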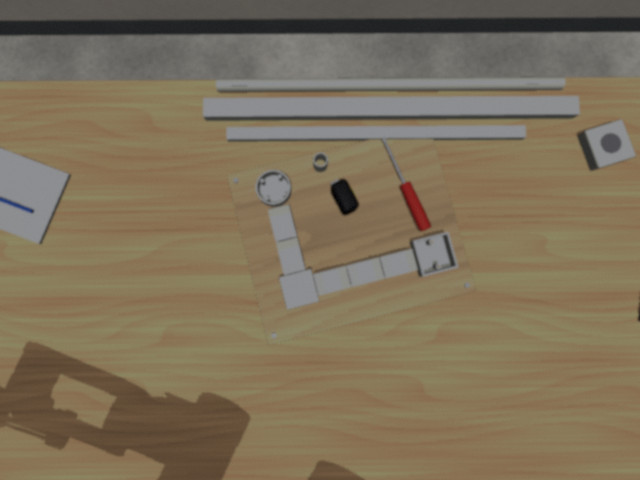

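View pics/scene0.png

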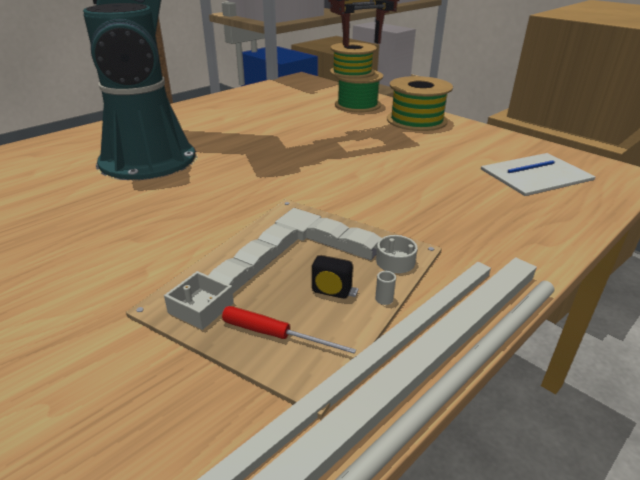

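The top view shows the round box (274,188) at the end of the short leg, the corner at (299,288), and the square box (434,254) at the end of the long leg. The order is therefore lid5, lid4, corner, lid3, lid2, lid1.

```bash
python3 - <<'E'
import cv2
i=cv2.imread("pics/top0.png")[160:320,240:470]
cv2.imwrite("pics/crop1.png",cv2.resize(i,None,fx=3.4,fy=3.4,interpolation=cv2.INTER_CUBIC))
E
```

```text
(no output)
```

View pics/crop1.png

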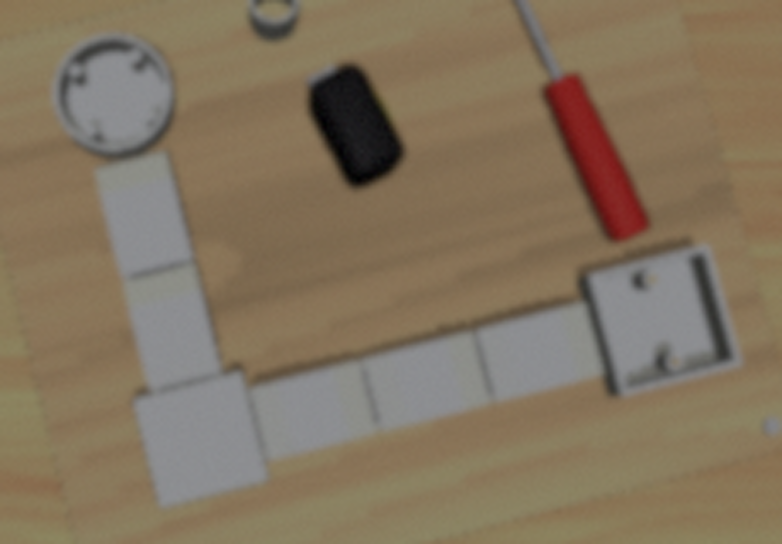

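```bash
cat > geo.py <<'E'
import numpy as np,cv2
from bench import arm,camera_model
from scipy.optimize import least_squares
m=camera_model("top");K,rv,tv=m["intrinsics"],m["rvec"],m["tvec"]
O=np.array([(32,32,33),(32,-32,33),(-32,-32,33),(-32,32,33),(99,0,34.5),(0,-99,34.5),(0,-165,34.5),(201,0,44)])/1e3
c=np.array([(135,397),(243,370),(268,482),(161,507),(162,269),(371,390),(485,363),(114,95)],float)
px=(c+.5)/3.4-.5+[240,160]
def W(p,O):
    a=p[2];R=np.array([[np.cos(a),-np.sin(a)],[np.sin(a),np.cos(a)]])
    return np.c_[O[:,:2]@R.T+p[:2],O[:,2]]
f=lambda p:(cv2.projectPoints(W(p,O),rv,tv,K)[0][:,0]-px)
r=min((least_squares(lambda p:f(p).ravel(),[.55,0,a]) for a in(-3,-1.5,0,1.5)),key=lambda r:r.cost)
P=r.x
lids={n:W(P,np.array([[x,y,z]]))[0] for n,x,y,z in[("short_end",.164,0,.04),("lid5",.132,0,.04),("lid4",.066,0,.04),("corner",0,0,.033),("lid3",0,-.066,.04),("lid2",0,-.132,.04),("lid1",0,-.198,.04)]}
if __name__=="__main__":
    print("pose",P,"deg",np.degrees(P[2]));print(f(P).round(2).tolist())
    s=arm.read_state();R=cv2.Rodrigues(s["tool_rot"])[0]
    print(R.round(3),s["position"])
    for n,q in lids.items(): print(n,q.round(4),"tool delta",(R.T@(q-s["position"])).round(4))
    print("tool x heading",np.degrees(np.arctan2(R[1,0],R[0,0])))
E
python3 geo.py
```

```text
Traceback (most recent call last):
  File "geo.py", line 12, in <module>
    r=min((least_squares(lambda p:f(p).ravel(),[.55,0,a]) for a in(-3,-1.5,0,1.5)),key=lambda r:r.cost)
  File "geo.py", line 12, in <genexpr>
    r=min((least_squares(lambda p:f(p).ravel(),[.55,0,a]) for a in(-3,-1.5,0,1.5)),key=lambda r:r.cost)
           ~~~~~~~~~~~~~^^^^^^^^^^^^^^^^^^^^^^^^^^^^^^^^^
  File "geo.py", line 12, in <lambda>
    r=min((least_squares(lambda p:f(p).ravel(),[.55,0,a]) for a in(-3,-1.5,0,1.5)),key=lambda r:r.cost)
                                  ~^^^
  File "geo.py", line 11, in <lambda>
    f=lambda p:(cv2.projectPoints(W(p,O),rv,tv,K)[0][:,0]-px)
                ~~~~~~~~~~~~~~~~~^^^^^^^^^^^^^^^^
cv2.error: OpenCV(4.12.0) :-1: error: (-5:Bad argument) in function 'projectPoints'
> Overload resolution failed:
>  - projectPoints() missing required argument 'distCoeffs' (pos 5)
>  - projectPoints() missing required argument 'distCoeffs' (pos 5)
```

```bash
sed -i 's/rv,tv,K)\[0\]/rv,tv,K,None)[0]/' geo.py; python3 geo.py
```

```text
pose [ 0.51972665  0.03517687 -6.03763335] deg -345.93090937515234
[[-0.69, 0.15], [0.03, -0.37], [1.11, -0.64], [-0.08, 0.58], [-1.05, -0.35], [0.6, 1.17], [0.45, 0.38], [-0.38, -0.98]]
[[-0.943  0.333 -0.001]
 [ 0.333  0.943 -0.001]
 [ 0.    -0.002 -1.   ]] [0.19968843 0.56510098 0.19668403]
short_end [0.6788 0.075  0.04  ] tool delta [-0.6151 -0.3021  0.1571]
lid5 [0.6478 0.0673 0.04  ] tool delta [-0.5884 -0.3198  0.1571]
lid4 [0.5837 0.0512 0.04  ] tool delta [-0.5334 -0.3562  0.1572]
corner [0.5197 0.0352 0.033 ] tool delta [-0.4784 -0.3927  0.1642]
lid3 [ 0.5358 -0.0288  0.04  ] tool delta [-0.5149 -0.4477  0.1573]
lid2 [ 0.5518 -0.0929  0.04  ] tool delta [-0.5513 -0.5027  0.1574]
lid1 [ 0.5679 -0.1569  0.04  ] tool delta [-0.5878 -0.5577  0.1575]
tool x heading 160.53132585373214
```

```bash
python3 -m creep '{"gripper":[0,0,0,0,0,0,0,0],"delta_pos":[[-0.036,-0.0195,0.003],[-0.036,-0.0195,0.003],[-0.036,-0.0195,0.003],[-0.036,-0.0195,0.003],[-0.036,-0.0195,0.003],[-0.036,-0.0195,0.003],[-0.036,-0.0195,0.003],[-0.036,-0.0195,0.003]],"turn":[0,0,0,0,0,0,0,0]}' 10
python3 -m creep '{"gripper":[0,0,0,0,0,0,0,0],"delta_pos":[[-0.036,-0.0195,0.003],[-0.036,-0.0195,0.003],[-0.036,-0.0195,0.003],[-0.036,-0.0195,0.003],[-0.036,-0.0195,0.003],[-0.036,-0.0195,0.003],[-0.036,-0.0195,0.003],[-0.036,-0.0195,0.003]],"turn":[0,0,0,0,0,0,0,0]}'
python3 -m creep '{"gripper":[0,0,0,0,0,0,0,0],"delta_pos":[[0,0,0],[0,0,0],[0,0,0],[0,0,0],[0,0,0],[0,0,0],[0,0,0],[0,0,0]],"turn":[-8.4,-8.4,-8.4,-8.4,0,0,0,0]}'
python3 geo.py | tail -12
```

```text
t: 0.9
position: [0.4202, 0.3211, 0.1731]
tool_rot: [-0.531, -3.096, 0.001]
contact_force: [0.2, 0.9, 0.2]
width: 0.0273
t: 1.7
position: [0.6396, 0.0781, 0.1489]
tool_rot: [-0.531, -3.095, 0.0]
contact_force: [0.6, -0.0, -0.3]
width: 0.0004
t: 2.5
position: [0.639, 0.0796, 0.1494]
tool_rot: [0.384, -3.118, 0.0]
contact_force: [0.2, 0.6, 0.1]
width: 0.0007
[[-0.69, 0.15], [0.03, -0.37], [1.11, -0.64], [-0.08, 0.58], [-1.05, -0.35], [0.6, 1.17], [0.45, 0.38], [-0.38, -0.98]]
[[-0.97  -0.243 -0.   ]
 [-0.243  0.97  -0.   ]
 [ 0.    -0.    -1.   ]] [0.63896942 0.07957878 0.14940405]
short_end [0.6788 0.075  0.04  ] tool delta [-0.0376 -0.0141  0.1094]
lid5 [0.6478 0.0673 0.04  ] tool delta [-0.0056 -0.0141  0.1094]
lid4 [0.5837 0.0512 0.04  ] tool delta [ 0.0604 -0.0141  0.1094]
corner [0.5197 0.0352 0.033 ] tool delta [ 0.1264 -0.0141  0.1164]
lid3 [ 0.5358 -0.0288  0.04  ] tool delta [ 0.1264 -0.0801  0.1094]
lid2 [ 0.5518 -0.0929  0.04  ] tool delta [ 0.1264 -0.1461  0.1094]
lid1 [ 0.5679 -0.1569  0.04  ] tool delta [ 0.1263 -0.2121  0.1094]
tool x heading -165.96254969162985
```

```bash
python3 -m creep '{"gripper":[0,0,0,0,0,0,0,0],"delta_pos":[[-0.003,-0.007,0.0],[-0.0025,-0.007,0.01],[0,0,0.02],[0,0,0.02],[0,0,0.015],[0,0,0.015],[0,0,0.01],[0,0,0]],"turn":[0,0,0,0,0,0,0,0]}'
python3 - <<'E'
from bench import arm,capture,camera_model
import cv2,numpy as np
from geo import lids
m=camera_model("wrist");i=capture("wrist")
for n,q in lids.items():
    p=cv2.projectPoints(q,m["rvec"],m["tvec"],m["intrinsics"],None)[0].ravel(); print(n,p.round())
    if abs(p).max()<900: cv2.drawMarker(i,tuple(int(v) for v in p),(0,0,255),0,12)
cv2.imwrite("pics/w1.png",i)
i=capture("scene")[190:340,130:460];cv2.imwrite("pics/s1.png",cv2.resize(i,None,fx=2.4,fy=2.4))
E
```

```text
t: 3.3
position: [0.6467, 0.0672, 0.0577]
tool_rot: [0.386, -3.115, -0.0]
contact_force: [-0.2, -0.1, -0.2]
width: 0.0005
short_end [317. 313.]
lid5 [317. 265.]
lid4 [317. 154.]
corner [317.  24.]
lid3 [186.  20.]
lid2 [55. 20.]
lid1 [-76.  20.]
```

View pics/w1.png

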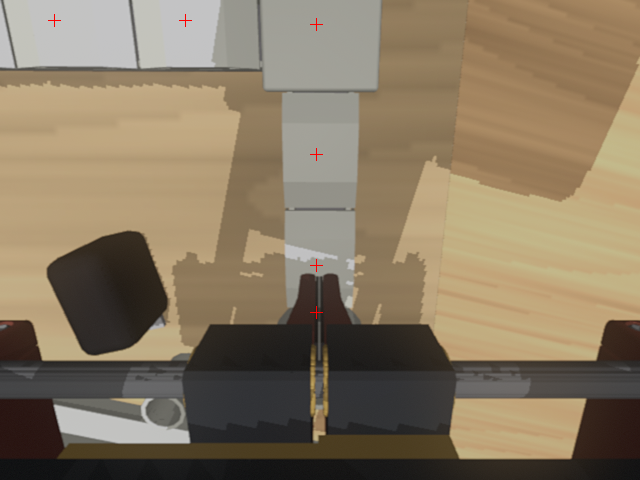

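View pics/s1.png

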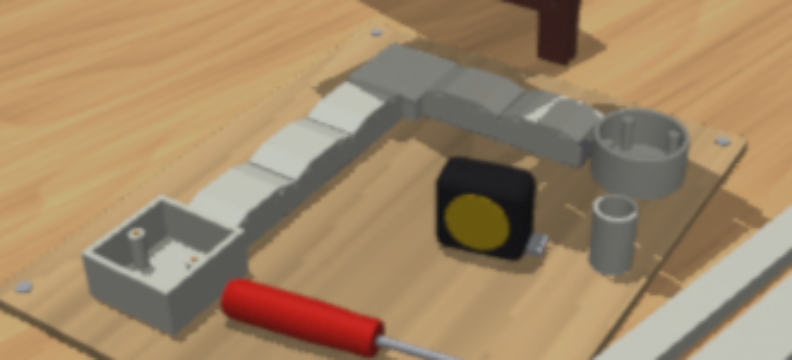

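The wrist view agrees with the fit to about 1.5 mm: the lid4 flat is centred at (320,153), where the fit predicts (317,154). In the scene crop the fingertips look higher than I expected, so I'll check that by projection.

```bash
python3 - <<'E'
from bench import arm,camera_model
import cv2,numpy as np
from geo import lids
m=camera_model("scene");s=arm.read_state()
pr=lambda q:((cv2.projectPoints(np.array(q),m["rvec"],m["tvec"],m["intrinsics"],None)[0].ravel()-[130,190])*2.4).round()
print(s["position"],"tcp",pr(s["position"]),{n:pr(q).tolist() for n,q in lids.items()})
w=camera_model("wrist");print("tcp in wrist",cv2.projectPoints(s["position"],w["rvec"],w["tvec"],w["intrinsics"],None)[0].ravel())
E
```

```text
[0.64808814 0.06725803 0.05955296] tcp [556.  86.] {'short_end': [593.0, 121.0], 'lid5': [554.0, 108.0], 'lid4': [476.0, 83.0], 'corner': [404.0, 67.0], 'lid3': [354.0, 98.0], 'lid2': [300.0, 140.0], 'lid1': [238.0, 188.0]}
tcp in wrist [317.00313198 274.88678749]
```

```bash
python3 - <<'E'
import cv2
from bench import capture
i=capture("scene")[130:270,270:450];cv2.imwrite("pics/s2.png",cv2.resize(i,None,fx=4.2,fy=4.2,interpolation=cv2.INTER_CUBIC))
E
```

```text
(no output)
```

View pics/s2.png

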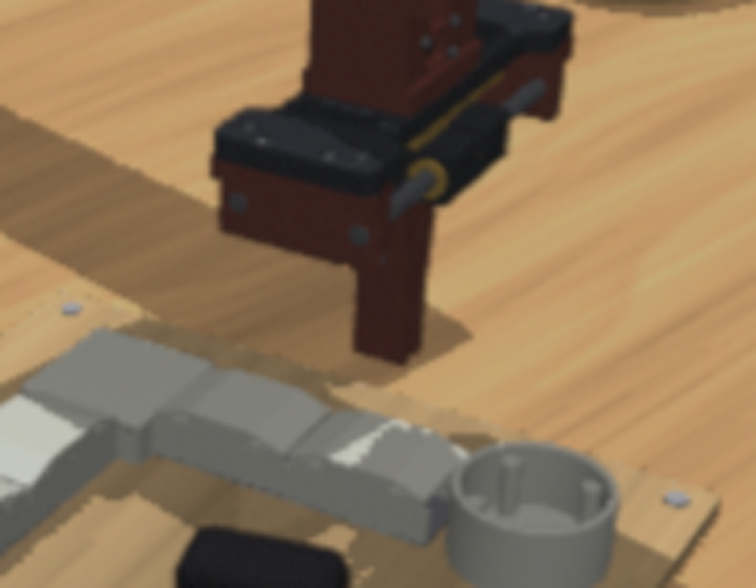

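The fingertip is seen at full-image (362,214.5), but the reported TCP projects to (362,226). The real tip therefore looks about 20 mm higher than reported, and the wrist view hints at the same. I'll descend by force rather than by the reported z.

```bash
python3 -m creep '{"gripper":[0,0,0,0,0,0,0,0],"delta_pos":[[0,0.0015,0.004],[0,0,0.004],[0,0,0.003],[0,0,0.002],[0,0,0.0015],[0,0,0.0015],[0,0,0],[0,0,0]],"turn":[0,0,0,0,0,0,0,0]}'
python3 -m creep '{"gripper":[0,0,0,0,0,0,0,0],"delta_pos":[[0,0,0.001],[0,0,0.001],[0,0,0.001],[0,0,0.001],[0,0,0],[0,0,0],[0,0,0],[0,0,0]],"turn":[0,0,0,0,0,0,0,0]}'
python3 - <<'E'
import cv2,numpy as np
from bench import capture,camera_model,arm
p=arm.read_state()["position"];ims=[]
for n,s in(("scene",slice(0,0)),("wrist",0)):
    m=camera_model(n);i=capture(n);q=cv2.projectPoints(p,m["rvec"],m["tvec"],m["intrinsics"],None)[0].ravel().astype(int);print(n,q)
    c=i[q[1]-60:q[1]+40,q[0]-60:q[0]+60];ims.append(cv2.resize(c,(390,325),interpolation=cv2.INTER_CUBIC))
cv2.imwrite("pics/b.png",np.hstack(ims))
E
```

```text
t: 4.25
position: [0.6475, 0.0687, 0.0435]
tool_rot: [0.386, -3.118, 0.0]
contact_force: [0.2, 0.1, 0.4]
width: 0.0007
t: 5.05
position: [0.6475, 0.0687, 0.0395]
tool_rot: [-0.387, 3.118, -0.0]
contact_force: [0.1, 0.3, 0.3]
width: 0.0002
scene [361 234]
wrist [317 274]
```

View pics/b.png

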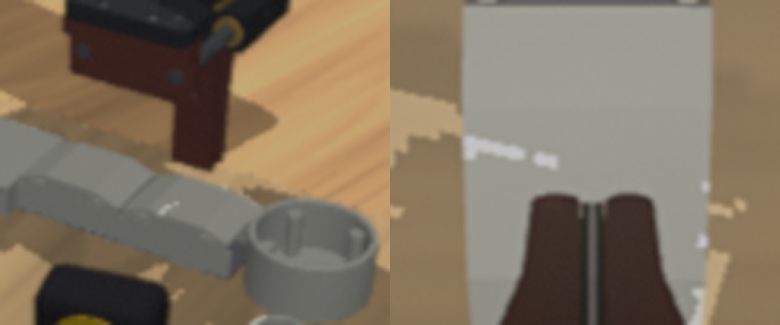

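At reported z 0.0395 there is no contact, and the picture shows the tips centred over the lid but still about 15–20 mm up. I'll keep going down gently until I feel contact.

```bash
python3 -m creep '{"gripper":[0,0,0,0,0,0,0,0],"delta_pos":[[0,0,0.0015],[0,0,0.0015],[0,0,0.0015],[0,0,0.0015],[0,0,0.0015],[0,0,0.0015],[0,0,0],[0,0,0]],"turn":[0,0,0,0,0,0,0,0]}'
python3 -m creep '{"gripper":[0,0,0,0,0,0,0,0],"delta_pos":[[0,0,0.001],[0,0,0.001],[0,0,0.001],[0,0,0.001],[0,0,0],[0,0,0],[0,0,0],[0,0,0]],"turn":[0,0,0,0,0,0,0,0]}'
```

```text
t: 5.95
position: [0.6474, 0.0687, 0.0304]
tool_rot: [0.386, -3.118, 0.0]
contact_force: [0.8, -0.3, -0.2]
width: 0.0004
t: 6.75
position: [0.6474, 0.0687, 0.0265]
tool_rot: [0.386, -3.118, 0.0]
contact_force: [-0.7, 0.4, -0.5]
width: 0.0006
```

```bash
python3 -m creep '{"gripper":[0,0,0,0,0,0,0,0],"delta_pos":[[0,0,0.001],[0,0,0.001],[0,0,0.001],[0,0,0.001],[0,0,0],[0,0,0],[0,0,0],[0,0,0]],"turn":[0,0,0,0,0,0,0,0]}'
python3 - <<'E'
import cv2,numpy as np
from bench import capture,camera_model,arm
ims=[cv2.resize(i,(390,325),interpolation=cv2.INTER_CUBIC) for i in (capture("scene")[180:280,300:420],capture("wrist")[214:314,257:377])]
cv2.imwrite("pics/c.png",np.hstack(ims))
E
```

```text
t: 7.55
position: [0.6475, 0.0687, 0.0225]
tool_rot: [-0.386, 3.118, -0.0]
contact_force: [-0.3, 0.3, -0.5]
width: 0.0007
```

View pics/c.png

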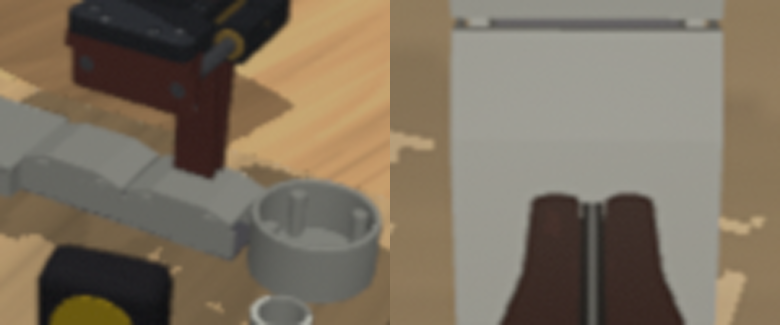

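```bash
python3 -m creep '{"gripper":[0,0,0,0,0,0,0,0],"delta_pos":[[0,0,0.0007],[0,0,0.0007],[0,0,0.0006],[0,0,0],[0,0,0],[0,0,0],[0,0,0],[0,0,0]],"turn":[0,0,0,0,0,0,0,0]}'
```

```text
t: 8.45
position: [0.6474, 0.0688, 0.0205]
tool_rot: [-0.387, 3.118, -0.0]
contact_force: [-0.3, 0.9, -0.6]
width: 0.0005
```

```bash
python3 -m creep '{"gripper":[0,0,0,0,0,0,0,0],"delta_pos":[[0,0,0.0005],[0,0,0.0005],[0,0,0.0005],[0,0,0],[0,0,0],[0,0,0],[0,0,0],[0,0,0]],"turn":[0,0,0,0,0,0,0,0]}'
```

```text
t: 9.25
position: [0.6474, 0.0687, 0.019]
tool_rot: [0.386, -3.118, 0.0]
contact_force: [0.0, -0.3, -0.2]
width: 0.0004
```

```bash
python3 -m creep '{"gripper":[0,0,0,0,0,0,0,0],"delta_pos":[[0,0,0.0005],[0,0,0.0005],[0,0,0.0005],[0,0,0.0005],[0,0,0.0005],[0,0,0.0005],[0,0,0],[0,0,0]],"turn":[0,0,0,0,0,0,0,0]}'
```

```text
t: 10.05
position: [0.6474, 0.0687, 0.0159]
tool_rot: [0.386, -3.118, 0.0]
contact_force: [-0.2, 0.8, -0.4]
width: 0.0005
```

```bash
python3 -m creep '{"gripper":[0,0,0,0,0,0,0,0],"delta_pos":[[0,0,0.0005],[0,0,0.0005],[0,0,0.0005],[0,0,0.0005],[0,0,0.0005],[0,0,0.0005],[0,0,0],[0,0,0]],"turn":[0,0,0,0,0,0,0,0]}'
```

```text
t: 10.85
position: [0.6475, 0.0687, 0.0129]
tool_rot: [0.386, -3.118, 0.0]
contact_force: [-0.2, 0.6, 2.2]
width: 0.0004
```

```bash
python3 -m creep '{"gripper":[0,0,0,0,0,0,0,0],"delta_pos":[[0,0,0.0005],[0,0,0.0005],[0,0,0.0005],[0,0,0.0005],[0,0,0],[0,0,0],[0,0,0],[0,0,0]],"turn":[0,0,0,0,0,0,0,0]}'
```

```text
t: 11.65
position: [0.6475, 0.0687, 0.0109]
tool_rot: [-0.386, 3.118, -0.0]
contact_force: [1.4, -0.4, 1.8]
width: 0.0004
```

```bash
python3 -m creep '{"gripper":[0,0,0,0,0,0,0,0],"delta_pos":[[0,0,0.0004],[0,0,0.0004],[0,0,0.0004],[0,0,0],[0,0,0],[0,0,0],[0,0,0],[0,0,0]],"turn":[0,0,0,0,0,0,0,0]}'
```

```text
t: 12.45
position: [0.6475, 0.0687, 0.0102]
tool_rot: [-0.386, 3.118, -0.0]
contact_force: [-1.1, 0.1, 5.0]
width: 0.0007
```

Contact came at reported z ≈ 0.015 and the stop at 0.0102 (5 N). The tip is therefore about 25 mm above the reported TCP, consistently. One light confirming press before moving on.

```bash
python3 -m creep '{"gripper":[0,0,0,0,0,0,0,0],"delta_pos":[[0,0,0.0003],[0,0,0],[0,0,0],[0,0,0],[0,0,0],[0,0,0],[0,0,0],[0,0,0]],"turn":[0,0,0,0,0,0,0,0]}'
```

```text
t: 13.25
position: [0.6475, 0.0687, 0.0102]
tool_rot: [-0.386, 3.117, -0.0]
contact_force: [-1.8, 0.1, 7.3]
width: 0.0004
```

```bash
python3 -m creep '{"gripper":[0,0,0,0,0,0,0,0],"delta_pos":[[0,0,-0.004],[0,0,-0.006],[0.016,0,0],[0.018,0,0],[0.016,0,0],[0.016,0,0],[0,0,0.001],[0,0,0.001]],"turn":[0,0,0,0,0,0,0,0]}'
```

```text
t: 14.05
position: [0.5841, 0.0526, 0.0177]
tool_rot: [-0.386, 3.117, -0.0]
contact_force: [0.8, -0.2, 0.0]
width: 0.0004
```

```bash
python3 -m creep '{"gripper":[0,0,0,0,0,0,0,0],"delta_pos":[[0,0,0.0006],[0,0,0.0006],[0,0,0.0006],[0,0,0.0006],[0,0,0.0006],[0,0,0.0006],[0,0,0.0006],[0,0,0.0006]],"turn":[0,0,0,0,0,0,0,0]}'
python3 -m creep '{"gripper":[0,0,0,0,0,0,0,0],"delta_pos":[[0,0,0.0006],[0,0,0.0006],[0,0,0.0006],[0,0,0.0006],[0,0,0.0004],[0,0,0.0004],[0,0,0],[0,0,0]],"turn":[0,0,0,0,0,0,0,0]}'
```

```text
t: 14.85
position: [0.5839, 0.0527, 0.0128]
tool_rot: [-0.386, 3.117, -0.0]
contact_force: [1.0, -0.3, 2.6]
width: 0.0002
t: 15.65
position: [0.5838, 0.0527, 0.0101]
tool_rot: [-0.386, 3.117, -0.0]
contact_force: [0.1, 1.5, 8.3]
width: 0.0003
```

```bash
python3 -m creep '{"gripper":[0,0,0,0,0,0,0,0],"delta_pos":[[0,0,-0.004],[0,0,-0.004],[0.016,0,0],[0.018,0,0],[0.016,0,0],[0.016,0,0],[0,0,0.003],[0,0,0]],"turn":[0,0,0,0,0,0,0,0]}'
python3 -m creep '{"gripper":[0,0,0,0,0,0,0,0],"delta_pos":[[0,0,-0.003],[0,0,0],[0,-0.016,0],[0,-0.018,0],[0,-0.016,0],[0,-0.016,0],[0,0,0],[0,0,0]],"turn":[0,0,0,0,0,0,0,0]}'
python3 - <<'E'
import cv2
from bench import capture
i=capture("wrist");cv2.imwrite("pics/d.png",i[150:400,120:520])
E
```

```text
t: 16.45
position: [0.5194, 0.0364, 0.0142]
tool_rot: [0.386, -3.117, 0.0]
contact_force: [-0.3, -0.1, 0.7]
width: 0.0005
t: 17.25
position: [0.5355, -0.028, 0.0174]
tool_rot: [0.384, -3.118, -0.0]
contact_force: [-0.2, -0.4, 0.2]
width: 0.0004
```

View pics/d.png

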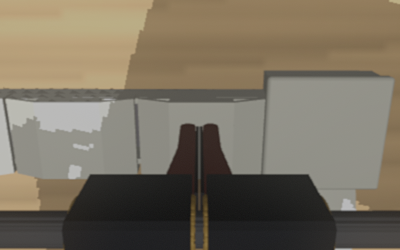

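The tip is centred on the lid3 flat at crop (199,125), with the lid edge at row 97. Pressing.

```bash
python3 -m creep '{"gripper":[0,0,0,0,0,0,0,0],"delta_pos":[[0,0,0.0006],[0,0,0.0006],[0,0,0.0006],[0,0,0.0006],[0,0,0.0006],[0,0,0.0006],[0,0,0.0006],[0,0,0.0006]],"turn":[0,0,0,0,0,0,0,0]}'
python3 -m creep '{"gripper":[0,0,0,0,0,0,0,0],"delta_pos":[[0,0,0.0006],[0,0,0.0006],[0,0,0.0006],[0,0,0.0006],[0,0,0.0004],[0,0,0.0004],[0,0,0],[0,0,0]],"turn":[0,0,0,0,0,0,0,0]}'
```

```text
t: 18.1
position: [0.5355, -0.0273, 0.0127]
tool_rot: [-0.386, 3.118, 0.0]
contact_force: [-0.6, 0.9, 1.5]
width: 0.0005
t: 18.9
position: [0.5356, -0.0275, 0.0101]
tool_rot: [-0.386, 3.118, -0.0]
contact_force: [-2.1, 2.6, 9.3]
width: 0.0005
```

```bash
python3 -m creep '{"gripper":[0,0,0,0,0,0,0,0],"delta_pos":[[0,0,-0.004],[0,0,-0.006],[0,-0.016,0],[0,-0.018,0],[0,-0.016,0],[0,-0.016,0],[0,0,0.001],[0,0,0.001]],"turn":[0,0,0,0,0,0,0,0]}'
python3 -m creep '{"gripper":[0,0,0,0,0,0,0,0],"delta_pos":[[0,0,0.0006],[0,0,0.0006],[0,0,0.0006],[0,0,0.0006],[0,0,0.0006],[0,0,0.0006],[0,0,0.0006],[0,0,0.0006]],"turn":[0,0,0,0,0,0,0,0]}'
python3 -m creep '{"gripper":[0,0,0,0,0,0,0,0],"delta_pos":[[0,0,0.0006],[0,0,0.0006],[0,0,0.0006],[0,0,0.0006],[0,0,0.0004],[0,0,0.0004],[0,0,0],[0,0,0]],"turn":[0,0,0,0,0,0,0,0]}'
```

```text
t: 19.7
position: [0.5515, -0.0922, 0.0171]
tool_rot: [0.384, -3.118, -0.001]
contact_force: [-0.1, -0.4, -0.4]
width: 0.0003
t: 20.5
position: [0.5516, -0.0913, 0.0127]
tool_rot: [-0.386, 3.118, 0.0]
contact_force: [-0.4, 2.7, 1.4]
width: 0.0009
t: 21.3
position: [0.5517, -0.0915, 0.0101]
tool_rot: [-0.386, 3.118, -0.0]
contact_force: [-1.2, 1.4, 8.9]
width: 0.0003
```

```bash
python3 -m creep '{"gripper":[0,0,0,0,0,0,0,0],"delta_pos":[[0,0,-0.004],[0,0,-0.006],[0,-0.016,0],[0,-0.018,0],[0,-0.016,0],[0,-0.016,0],[0,0,0.001],[0,0,0.001]],"turn":[0,0,0,0,0,0,0,0]}'
python3 -m creep '{"gripper":[0,0,0,0,0,0,0,0],"delta_pos":[[0,0,0.0006],[0,0,0.0006],[0,0,0.0006],[0,0,0.0006],[0,0,0.0006],[0,0,0.0006],[0,0,0.0006],[0,0,0.0006]],"turn":[0,0,0,0,0,0,0,0]}'
python3 -m creep '{"gripper":[0,0,0,0,0,0,0,0],"delta_pos":[[0,0,0.0006],[0,0,0.0006],[0,0,0.0006],[0,0,0.0006],[0,0,0.0004],[0,0,0.0004],[0,0,0],[0,0,0]],"turn":[0,0,0,0,0,0,0,0]}'
```

```text
t: 22.1
position: [0.5676, -0.1561, 0.0171]
tool_rot: [0.384, -3.118, -0.001]
contact_force: [-0.5, 1.2, 0.5]
width: 0.0004
t: 22.9
position: [0.5678, -0.1552, 0.0128]
tool_rot: [-0.386, 3.118, 0.0]
contact_force: [0.4, 1.3, 2.6]
width: 0.0009
t: 23.7
position: [0.5678, -0.1555, 0.0101]
tool_rot: [-0.386, 3.118, -0.0]
contact_force: [-1.5, 2.1, 8.2]
width: 0.0004
```

All five pieces have reached the same stop. Lifting clear and checking.

```bash
python3 -m creep '{"gripper":[0,0,0,0,0,0,0,0],"delta_pos":[[0,0,-0.005],[0,0,-0.015],[0,0,-0.03],[0,0,-0.03],[0,0,-0.03],[0,0,-0.03],[0,0,-0.02],[0,0,0]],"turn":[0,0,0,0,0,0,0,0]}'
python3 - <<'E'
import cv2
from bench import capture
i=capture("scene")[190:360,120:470];cv2.imwrite("pics/e.png",cv2.resize(i,None,fx=2.25,fy=2.25,interpolation=cv2.INTER_CUBIC))
E
```

```text
t: 24.5
position: [0.57, -0.1568, 0.1727]
tool_rot: [-0.386, 3.112, -0.006]
contact_force: [-0.6, -0.1, 0.3]
width: 0.0008
```

View pics/e.png

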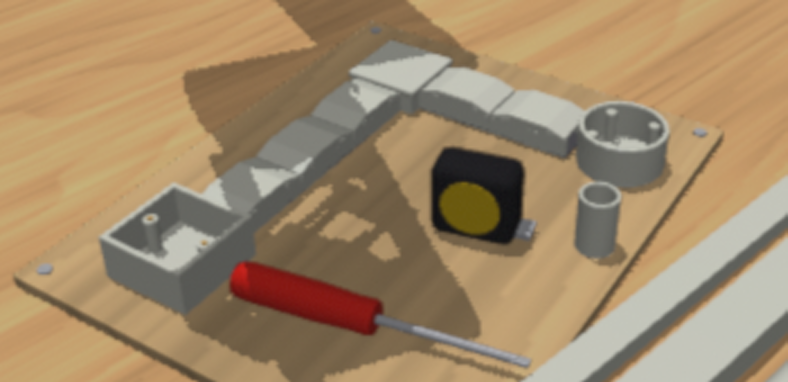

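The picture shows all five lid pieces down level with the corner fitting at (400,68), and the loose parts where they were. Handing in.

```bash
python3 -c "
from bench import arm
print(arm.finish_job())"
```

```text
the job is handed in; nothing more can be done
None
```

I closed the trunking lid in one pass from the round box to the square box, pressing lid5, lid4, then over the corner to lid3, lid2 and lid1. I handed the job in after about 25 s.

- **Pieces home:** every piece met a firm stop at the same reported height (10.1–10.2 mm), about 5 mm below where I first felt lid5.
- **Pressing force:** the highest vertical force at the end of any move was 9.3 N; the force between readings was not recorded.
- **Staying close:** between pieces I lifted the fingertips by 8 to 10 mm and did not drag them along the lid. They passed about 6 mm above the corner fitting without touching it.
- **Last look:** the final picture shows all five pieces down, and the screwdriver, tape measure and coupler in their original places.

**Disagreement:** with the gripper shut, the real fingertips sat about 25 mm higher than the reported tool position. The scene picture pointed to this and the first contact confirmed it, so I set the pressing depth by measured force and not by the given heights.

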